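# Let a micropipette swing tip-down in the grip and hang it on its stand

## Robot

A 6-joint arm with a two-finger parallel gripper is mounted at the origin on a cart in front of the work surface, level with it; the furniture and walls round the work are solid. World frame = base frame: x ahead of the robot, y to its left, z up, the work surface at z = 0. Lengths are in m, angles in rad, forces in N, time in s.
With the tool pointing down it reaches from about 0.25 to 0.775 m from the base axis. Payload 4 kg.
Tool frame: the origin (TCP) lies at the centre of the arm's flange, where the gripper is bolted on; the fingertips stand 199 mm ahead of it and the grasp point (between the pads) lies 180 mm ahead of it; z points along the fingers, y is the line along which they close (so a half turn about z gives the same grasp; the last joint's range is limited). The gripper opens to 94 mm and grips with 3 to 60 N. Pads are 16 mm wide; open, the fingers measure 119 mm over their backs; the gripper's body (75 mm by 177 mm) begins 78 mm behind the grasp point.
Start: joints at [1.13, 0.087, 1.371, -0, 1.684, -0.103], TCP at [0.182, 0.519, 0.405] pointing down, gripper open.
Joint ranges: [-3.1, 3.1], [-0.76, 2.03], [0.27, 2.55], [-1.08, 4.22], [0.17, 2.65], [-2.57, 2.57]. Speed limits (rad/s): [2.79, 2.79, 3.14, 3.14, 3.14, 3.14].

## Interface

Orientations are given as a unit quaternion [w, x, y, z].
In Python, from plant import r gives the robot as it stands.
- The arm moves only by the tool move_arm, never from a script. Its argument "plan" is a list of rows, each a list of 2 entries, a list of its own where there are three numbers: the shift along the tool's x, y, z in mm, then the turn, a rotation vector about the tool's x, y, z in degrees. A call has exactly 10 rows; each row shifts and turns the commanded pose from where the row before left it, along the tool's axes as they then stand; what a row does not reach is not made up. A row lasts 1/10 s, in which the tool goes at most 50 mm and 8.59 degrees, less where a joint would pass 70% of its speed; a pose out of reach is approached as far as the arm can. A call is refused whole if a number of a shift passes 50 or a number of a turn 8.59, either way. A call with a gripper value outside its range is refused whole. "gripper" is the finger opening in mm, from 0 to 94, set as the call begins (left out, the last holds). The fingers move at their own pace and stop on an object; "force" is the grip in N (left out, the last holds). Time passes only in rows, so rows that do not move let the fingers close, or fill a call up. It gives the time, the measured TCP pose, the force, the opening and the grip force at its end, in the units of the state.
- r.get_state(): the state, without advancing time (a new reading comes with each control period).
- r.camera(name): name is "scene" or "top"; returns (picture, depth): 400x640x3 uint8, red, green, blue; 400x640 float32, m along the optical axis (not along the pixel's ray), 0 where there is no reading.
- r.calibration(name): a dict with "camera_matrix" (3x3 intrinsics, pixels), "rvec" (rotation vector, rad) and "tvec" (3), from world to camera coordinates, as OpenCV has them. Camera axes: x right, y down, z forward; pixel columns grow to the right and rows downward; lengths in m; the calibration is good to about 2 mm. A picture is of the moment at which its call begins. calibration takes no time and is no camera call.
- r.sign_off(): hands the job in; it is judged then, once.
The state is a dict: "time_s": time; "qpos": joint angles; "qd": joint speeds; "joint_torque": joint torques, N m; "position": TCP position; "ee_rot": TCP orientation; "force": force on the tool from outside, world axes, zero at the start; "moment": the same for the moment, N m; "opening": finger opening in m; "grasp_force": force on a finger pad.
Only numpy, scipy, OpenCV 4.12 (cv2) and the standard library are available. Lean on these libraries where they do the work, as an engineer would, in place of code of your own. Each camera call takes 0.05 s, during which the arm holds its last target. There are 200 camera calls.

## Task

Hang the micropipette that lies on the counter on the pipette stand. Pinch it near its head, where the two round rubber discs are, lift it level until it is well clear of the counter, ease the grip until its tip swings down under its own weight, and close the grip again. Bring its hook down over the rail between the two blue collars while you still hold it, then let go so that it swings back against the rest bar and hangs there; do not drop it, and leave the bottles and glassware where they stand.

Things in the scene. Friction and masses are not known exactly. Their poses are not given: they have to be found in the camera images.
- pipette: Micropipette, 182x28x46 mm, about 0.15 kg, lying on its flat back, hook up. Origin on the flat back below the rubber discs; +x to the head, -x to the tip, +z to the hook side. White handle 22 wide (y), 28 deep (z), x=+23 to -75; blue button to x=+32; round nozzle (14 or less thick, axis z=10) to x=-150.
- grip_discs (a point): Point midway between the two black rubber discs (8 mm across) on the handle's sides, 28 mm over their outer faces (y), 18 mm above the flat back. Centre of mass 58 mm toward the tip and 6 mm toward the back: a pinch of 40 N keeps it level, about 4 N lets it turn tip-down (to within 0.3 rad) without falling. Its hook side then faces the way the tip pointed.
- hook_mouth (a point): Middle of the hook's mouth, where the rail goes: x=-38, z=+35 mm of the pipette (38 toward the tip and 17 toward the hook side from the discs), 4 mm under the hook arm. Hook 14 mm wide (y); arm x=-28 to -34; lip 4 mm thick, from the arm to x=-50. Mouth 14 mm wide (z=28 to 42), 16 deep, open toward the tip. Axes as the pipette's.
- tip (a point): Tip of the pipette, x=-150 mm, z=+10 mm of the pipette. Axes as the pipette's.
- stand: Pipette stand, fixed. Origin: underside centre of its grey foot (120x180x12 mm). +x from its open front to its back, y along the rail, z up. Posts 10 mm thick at y=+-70, 157 high. Black rest bar 8 mm thick along y, axis x=-9, z=74. A hung pipette is head up, hook side toward +x, nozzle against the rest bar, leaning up to 0.2 rad.
- rail (a point): Middle of the axis of the steel hanging rail, 8 mm thick, along y, 150 mm above the counter, straight above the stand's origin. Two blue collars (16 mm across) on the rail mark the place; their inner faces are at y=+27 and -27 mm. Axes as the stand's.
- white_bottle: Bystander: square white plastic bottle with black cap, 56 x 56 x 123 mm, loose; origin at the centre of its underside.
- amber_bottle: Bystander: amber bottle with black cap, 50 x 50 x 92 mm, loose; origin at the centre of its underside.
- flask: Bystander: glass conical flask, 62 x 62 x 103 mm, loose; origin at the centre of its underside.
- beaker: Bystander: glass beaker, 54 x 54 x 68 mm, loose; origin at the centre of its underside.
- dropper: Bystander: small dark dropper bottle, 37 x 37 x 101 mm, loose; origin at the centre of its underside.

How it is judged:
On the way, in this order (a step that is already met when the one before it is completed fails the run):
1. the pipette is held level (within about 0.42 rad) by the fingers, well clear of the counter (height (world z) of grip_discs above 0.12 m and height (world z) of tip above 0.08 m and contact force between the fingers and pipette above 0.5 N and contact force between pipette and stand below 0.1 N and angle between pipette's own x axis and vertical between 1.15 and 1.99 rad), for 0.2 s.
2. still held by the fingers and clear of the counter and the stand, it hangs tip-down (within 0.45 rad of vertical) (angle between pipette's own x axis and vertical below 0.45 rad and height (world z) of tip above 0.01 m and contact force between the fingers and pipette above 0.5 N and contact force between pipette and stand below 0.1 N), for 0.2 s.
3. the hook is over the rail between the collars while the fingers still hold the pipette (x of hook_mouth in the frame of rail between -0.012 and 0.012 m and y of hook_mouth in the frame of rail between -0.026 and 0.026 m and z of hook_mouth in the frame of rail between -0.01 and 0.01 m and contact force between the fingers and pipette above 0.5 N), for 0.1 s.
At the end, for the whole second after the job is handed in: The pipette hangs still on the rail by its hook, between the collars (mouth within 12 mm of the rail front to back, 8 mm in height, 26 mm of its middle along it), upright tip down within 0.3 rad, carried by the stand, swung back to the rest bar (tip at most 22 mm in front of the rail) (x of hook_mouth in the frame of rail between -0.012 and 0.012 m and y of hook_mouth in the frame of rail between -0.026 and 0.026 m and z of hook_mouth in the frame of rail between -0.008 and 0.008 m and angle between pipette's own x axis and vertical below 0.3 rad and contact force between pipette and stand above 0.5 N and linear speed of pipette below 0.03 m/s and x of tip in the frame of rail above -0.022 m); the robot touches nothing.
It fails at once if the pipette is dropped (it moves faster than 1.4 m/s) (linear speed of pipette above 1.4 m/s).
It fails at once if a bystander bottle or glass is pushed more than 30 mm or tipped (distance of any of white_bottle, amber_bottle, flask, beaker, dropper from where it was at the start of the episode above 0.03 m or angle between any of white_bottle, amber_bottle, flask, beaker, dropper's own z axis and vertical above 0.5 rad).
It also fails if it takes over 53 s, if anything falls off the work surface, if the arm or the gripper's body presses on something with over 40 N, if the wrist force passes 120 N, or if a joint passes its speed limit or range.

## Working session

There is one attempt and no reset: what is moved stays moved. The work goes in short steps, Python scripts to look and compute and a tool call to move; the robot and the scene stay as the last step left them, time stands still between calls to the robot, and variables do not carry over. Pictures are saved under pics/ and viewed, at most 10 in all, crops included, and the job is handed in when it is done.

Besides the shell and the picture viewer there is one more tool, called as name(argument=value, ...), one argument or row to a line, values as JSON. move_arm: Moves the arm, as the interface text tells. Its arguments: {"type":"object","properties":{"plan":{"type":"array","items":{"type":"array"}},"gripper":{"type":"number"},"force":{"type":"number"}},"required":["plan"]}

```bash
mkdir -p pics; cat > h.py <<'E'
import numpy as np,cv2
from plant import r
def cal(n):
    c=r.calibration(n);K=np.array(c["camera_matrix"],float);R=cv2.Rodrigues(np.array(c["rvec"],float))[0];t=np.array(c["tvec"],float).ravel();return K,R,t
def ray(n,u,v):
    K,R,t=cal(n);return -R.T@t,R.T@np.linalg.inv(K)@np.array([u,v,1.])
def onz(n,u,v,z):
    o,d=ray(n,u,v);return o+d*(z-o[2])/d[2]
def cloud(n,D):
    K,R,t=cal(n);v,u=np.mgrid[:D.shape[0],:D.shape[1]]
    P=np.stack([(u-K[0,2])/K[0,0]*D,(v-K[1,2])/K[1,1]*D,D],-1)
    return (P-t)@R
def proj(n,P):
    K,R,t=cal(n);p=K@(R@np.array(P)+t);return p[:2]/p[2]
E
python3 - <<'E'
from h import *
for n in("scene","top"):
    im,D=r.camera(n);cv2.imwrite(f"pics/{n}0.png",im[:,:,::-1]);np.savez(f"{n}0.npz",im=im,D=D)
    K,R,t=cal(n);print(n,K.round(1).tolist(),(-R.T@t).round(3),R[2].round(3))
print(r.get_state())
E
```

```text
scene [[446.6, 0.0, 319.5], [0.0, 446.6, 204.7], [0.0, 0.0, 1.0]] [-0.132 -0.502  0.888] [ 0.625  0.419 -0.659]
top [[453.5, 0.0, 327.0], [0.0, 453.5, 205.7], [0.0, 0.0, 1.0]] [ 0.447 -0.01   1.293] [ 0.114 -0.009 -0.993]
{'time_s': 0.1, 'qpos': array([ 1.12991648e+00,  8.79163100e-02,  1.37205202e+00,  2.08383807e-06,
        1.68357779e+00, -1.03096738e-01]), 'qd': array([-0.00035467, -0.00358204, -0.00283219,  0.00115525,  0.0009382 ,
        0.0011203 ]), 'joint_torque': array([ 2.02730276e-03, -3.41253841e+01, -3.03301227e+01,  7.19489576e-02,
        3.04887362e-02, -1.14047409e-04]), 'position': array([0.1822358, 0.5188464, 0.4036275]), 'ee_rot': array([-2.63394722e-04,  1.68089585e-01,  9.85771240e-01, -9.40551749e-04]), 'force': array([ 0.3752018 , -0.27166945,  0.17929558]), 'moment': array([-0.02787501, -0.02657061, -0.03236259]), 'grasp_force': 0.0, 'opening': 0.0937987293065736}
```

View pics/scene0.png

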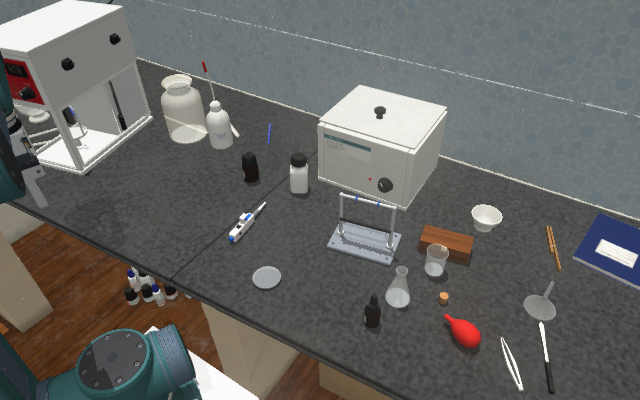

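View pics/top0.png

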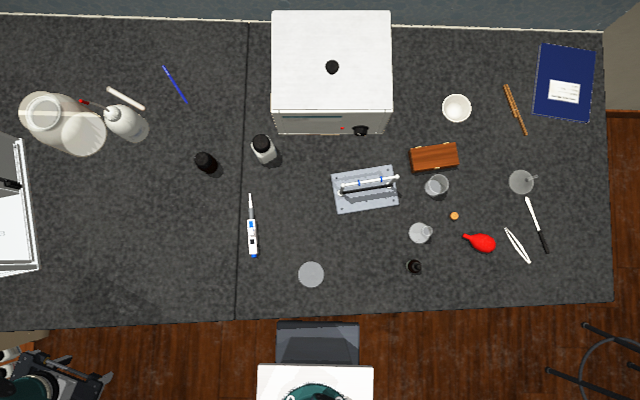

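The scene view shows the pipette at about (245,222), the stand at (365,235), and the collars on the rail at about (358,199). In the top view the pipette runs from its tip at (250,195) to its head at (253,256), and the stand foot is at (365,190). I'll enlarge both for detail.

```bash
python3 - <<'E'
from h import *
a=np.load("top0.npz");b=np.load("scene0.npz")
A=a["im"][:,:,::-1];B=b["im"][:,:,::-1]
c=lambda I,x,y,w,h,s:cv2.resize(I[y:y+h,x:x+w],None,fx=s,fy=s,interpolation=cv2.INTER_CUBIC)
top=np.hstack([c(A,220,185,60,80,5),c(A,325,150,100,80,5)])
bot=np.hstack([c(B,220,195,60,50,5),c(B,320,185,100,50,5)])
cv2.imwrite("pics/crop.png",np.vstack([top[:350],bot]))
P=cloud("top",a["D"]);Q=cloud("scene",b["D"])
for n,I,C,(x,y,w,h) in(("top",A,P,(235,185,35,80)),("top",A,P,(325,150,85,70)),("scene",B,Q,(220,195,60,50)),("scene",B,Q,(325,185,80,50))):
    H=cv2.cvtColor(np.ascontiguousarray(I),cv2.COLOR_BGR2HSV);m=cv2.inRange(H,(100,150,60),(130,255,255));M=np.zeros_like(m);M[y:y+h,x:x+w]=m[y:y+h,x:x+w]
    k,_,s,ce=cv2.connectedComponentsWithStats(M)
    for i in range(1,k):
        if s[i,4]>2: print(n,"blue",s[i].tolist(),ce[i].round(1),np.median(C[_==i],0).round(4))
# pipette cloud heights
m=np.zeros(P.shape[:2],bool);m[185:265,238:268]=1;m&=(P[...,2]>.006)&(P[...,2]<.08)
X=P[m];print(len(X),X.min(0),X.max(0),X.mean(0))
for x in np.arange(X[:,0].min(),X[:,0].max(),.01):
    s=X[(X[:,0]>=x)&(X[:,0]<x+.01)]
    if len(s):print(round(x,3),len(s),s[:,1].min().round(4),s[:,1].max().round(4),s[:,2].max().round(4))
# foot
m=np.zeros(P.shape[:2],np.uint8);m[150:225,322:410]=1;m&=((P[...,2]>.008)&(P[...,2]<.018)).astype(np.uint8)
xy=P[m>0][:,:2].astype(np.float32);print("foot",cv2.minAreaRect(xy),np.median(P[m>0][:,2]))
E
```

```text
top blue [249, 221, 4, 6, 17] [250.7 223.8] [0.5354 0.1893 0.0292]
top blue [251, 255, 6, 3, 16] [253.5 255.9] [0.4468 0.1806 0.0187]
top blue [380, 176, 2, 6, 7] [380.9 178.3] [ 0.6522 -0.156   0.156 ]
top blue [358, 180, 2, 6, 7] [358.6 182.7] [ 0.6395 -0.1002  0.1564]
scene blue [245, 214, 6, 6, 15] [247.3 216.7] [0.5279 0.1893 0.029 ]
scene blue [228, 237, 6, 5, 21] [230.7 238.7] [0.4443 0.1791 0.0178]
scene blue [356, 196, 2, 5, 6] [356.2 197.7] [ 0.6336 -0.1003  0.1567]
scene blue [378, 201, 2, 5, 6] [378.3 202.8] [ 0.645  -0.1568  0.1563]
448 [0.42491599 0.14729093 0.00603304] [0.64566915 0.23189966 0.05211053] [0.52009083 0.18504755 0.02469685]
0.425 2 0.1593 0.2184 0.0069
0.435 1 0.1821 0.1821 0.0066
0.445 19 0.1723 0.2106 0.0299
0.455 32 0.1662 0.1887 0.0322
0.465 36 0.1676 0.1959 0.0329
0.475 32 0.1531 0.2208 0.0331
0.485 38 0.1591 0.1929 0.034
0.495 34 0.1507 0.2187 0.0469
0.505 32 0.1737 0.197 0.0521
0.515 31 0.1491 0.1968 0.0501
0.525 30 0.1765 0.1973 0.0468
0.535 32 0.1772 0.1981 0.0336
0.545 23 0.1473 0.1986 0.0289
0.555 21 0.1841 0.2304 0.0233
0.565 16 0.1655 0.199 0.0232
0.575 20 0.1828 0.2311 0.0209
0.585 10 0.1904 0.2319 0.0181
0.595 14 0.191 0.2004 0.0182
0.605 8 0.1808 0.1976 0.0164
0.615 10 0.1675 0.2008 0.0162
0.625 3 0.2017 0.2165 0.0082
0.635 2 0.1628 0.1884 0.0071
0.645 2 0.1913 0.2143 0.0073
foot ((0.6604700088500977, -0.14558373391628265), (0.18614669144153595, 0.24279557168483734), 7.970690727233887) 0.012919937523955281
```

View pics/crop.png

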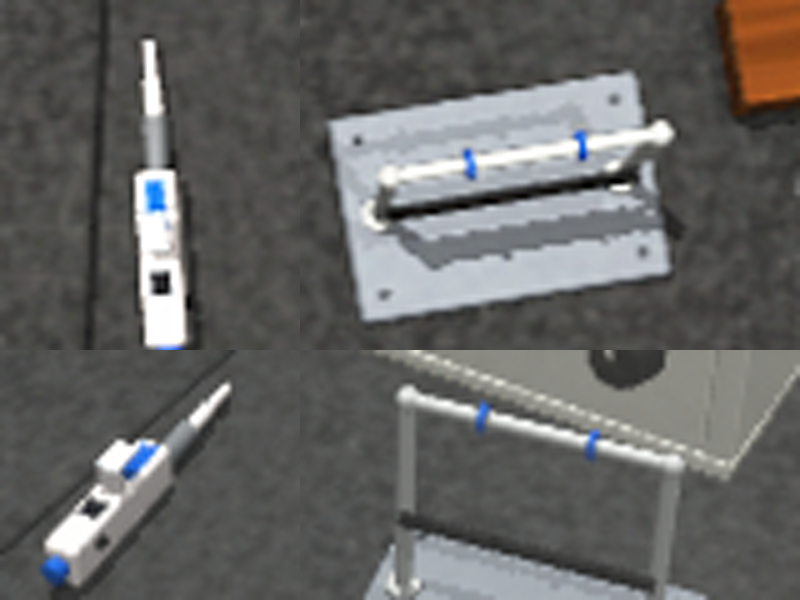

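```bash
python3 - <<'E'
from h import *
tip=onz("top",250,193.3,.012);but=onz("top",253.6,256.8,.018)
tip2=onz("scene",220+230/5,195+36/5,.011);print("tip",tip,tip2,"but",but)
print("disc",onz("scene",240.4,233.4,.018))
I=np.load("top0.npz")["im"];V=cv2.cvtColor(I,cv2.COLOR_RGB2HSV);m=(V[...,2]>150);m[:,:244]=0;m[:,262:]=0;m[:190]=0;m[262:]=0
v,u=np.nonzero(m)
L=[(w,u[v==w].min(),u[v==w].max()) for w in range(192,260) if (v==w).any()];
for w,p,q in L[::3]:print(w,p,q,onz("top",(p+q)/2,w,.02).round(4)[:2])
co=np.array([onz("top",325+(x-300)/5,150+y/5,.012)[:2] for x,y in((332,122),(632,72),(670,270),(362,320))])
print(co.round(4),co.mean(0));e=co[1]-co[0]+co[2]-co[3];print("yaw y axis",np.arctan2(-e[1],-e[0])-np.pi/2,np.linalg.norm(e)/2,np.linalg.norm(co[0]-co[3]))
print("bar",onz("top",366,189,.078))
def tri(a,b):
    (o,d),(p,e)=ray("top",*a),ray("scene",*b);s=np.linalg.lstsq(np.stack([d,-e],1),p-o,rcond=None)[0];return (o+s[0]*d).round(4),(p+s[1]*e).round(4)
print(tri((358.6,182.7),(356.2,197.7)),tri((380.9,178.3),(378.3,202.8)))
E
```

```text
tip [0.62369698 0.19819392 0.012     ] [0.6229538  0.19772144 0.011     ] but [0.44449208 0.17912354 0.018     ]
disc [0.47512314 0.16981752 0.018     ]
193 249 250 [0.6234 0.1983]
196 249 250 [0.6149 0.198 ]
199 249 250 [0.6063 0.1976]
202 249 251 [0.5978 0.1958]
205 249 251 [0.5893 0.1954]
208 249 251 [0.5808 0.195 ]
211 249 251 [0.5723 0.1946]
214 250 251 [0.5639 0.1928]
217 250 251 [0.5554 0.1924]
220 247 254 [0.5469 0.1921]
223 247 254 [0.5385 0.1917]
226 247 255 [0.5301 0.1899]
229 247 255 [0.5217 0.1895]
232 248 255 [0.5133 0.1878]
235 248 255 [0.5049 0.1874]
238 248 255 [0.4966 0.187 ]
241 248 256 [0.4882 0.1852]
244 248 256 [0.4799 0.1849]
247 249 256 [0.4716 0.1831]
250 249 256 [0.4632 0.1827]
253 249 256 [0.4549 0.1824]
256 251 255 [0.4467 0.1806]
[[ 0.6848 -0.0321]
 [ 0.7188 -0.2041]
 [ 0.6046 -0.2269]
 [ 0.5713 -0.052 ]] [ 0.6448731  -0.12877246]
yaw y axis 0.19198129500756878 0.1766845690812042 0.1152520583936963
bar [ 0.63501077 -0.1257896   0.078     ]
(array([ 0.6392, -0.0996,  0.1526]), array([ 0.6382, -0.0982,  0.1523])) (array([ 0.6521, -0.1563,  0.1525]), array([ 0.651 , -0.1546,  0.152 ]))
```

Two views agree: the discs are at about (0.4765, 0.183) with yaw 0.106, and the rail middle is at about (0.645, -0.1285) with yaw about 0.20. The bar lies on the robot's side, so stand +x points away from the robot. I'll move over the discs.

move_arm(
  plan=[
    [[-38.9, -21.9, 0], [0, 0, 0]],
    [[-38.9, -21.9, 0], [0, 0, 0]],
    [[-38.9, -21.9, 0], [0, 0, 0]],
    [[-38.9, -21.9, 0], [0, 0, 0]],
    [[-38.9, -21.9, 0], [0, 0, 0]],
    [[-38.9, -21.9, 0], [0, 0, 0]],
    [[-38.9, -21.9, 0], [0, 0, 0]],
    [[-38.9, -21.9, 0], [0, 0, 0]],
    [[-38.9, -21.9, 0], [0, 0, 0]],
    [[-38.9, -21.9, 0], [0, 0, 0]],
  ],
  gripper=60,
)

```text
time_s: 1.1
position: [0.4775, 0.1817, 0.4042]
ee_rot: [-0.0, 0.168, 0.986, 0.0]
force: [1.4, 0.9, -0.2]
opening: 0.06
grasp_force: 0.0
```

move_arm(
  plan=[
    [[0, 0, 0], [0, 0, -8.5]],
    [[0, 0, 0], [0, 0, -8.5]],
    [[0, 0, 0], [0, 0, -8.4]],
    [[0, 0, 30], [0, 0, 0]],
    [[0, 0, 30], [0, 0, 0]],
    [[0, 0, 30], [0, 0, 0]],
    [[0, 0, 30], [0, 0, 0]],
    [[0, 0, 0], [0, 0, 0]],
    [[0, 0, 0], [0, 0, 0]],
    [[0, 0, 0], [0, 0, 0]],
  ],
)

```text
time_s: 2.1
position: [0.4774, 0.1836, 0.2867]
ee_rot: [0.002, -0.053, 0.999, 0.0]
force: [-0.2, -0.0, -0.1]
opening: 0.0602
grasp_force: 0.0
```

```bash
cat >> h.py <<'E'
from scipy.spatial.transform import Rotation as Ro
def tool():
    s=r.get_state();q=s["ee_rot"];R=Ro.from_quat([q[1],q[2],q[3],q[0]]).as_matrix();return s,np.array(s["position"]),R
def delta(target_grasp,yaw,off=.18):
    s,p,R=tool();g=p+off*R[:,2];y=R[:,1]
    cur=np.arctan2(-y[0],y[1])
    print("t",s["time_s"],"grasp",g.round(4),"yaw",cur.round(4),"z",R[:,2].round(4),"shift tool mm",(R.T@(np.array(target_grasp)-g)*1000).round(1),"turn z deg",np.degrees(-(yaw-cur)).round(2),"open",round(s["opening"]*1000,1),"gf",s["grasp_force"],"F",s["force"].round(1))
E
python3 - <<'E'
from h import *
delta([.4765,.183,.022],.106)
I,D=r.camera("scene");c=I[100:300,140:340,::-1];cv2.imwrite("pics/a.png",cv2.resize(c,None,fx=3,fy=3))
E
```

```text
t 2.1 grasp [0.4779 0.1837 0.1067] yaw 0.1055 z [ 0.0033  0.001  -1.    ] shift tool mm [ 1.8 -0.6 84.7] turn z deg -0.03 open 60.2 gf 0.0 F [-0.2 -0.  -0.1]
```

View pics/a.png

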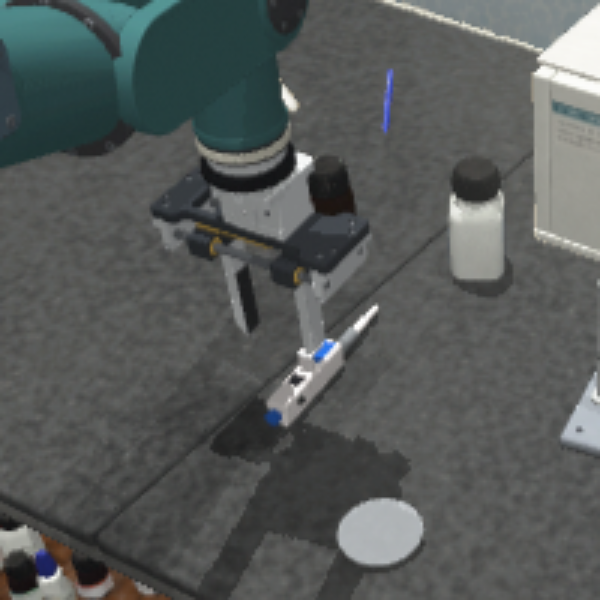

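The picture shows the fingers straddling the pipette, with the disc at crop (302,400) still below and in front of them and nothing in the way. I'll descend and close.

move_arm(
  plan=[
    [[1.5, -0.5, 15], [0, 0, 0]],
    [[0, 0, 15], [0, 0, 0]],
    [[0, 0, 15], [0, 0, 0]],
    [[0, 0, 14], [0, 0, 0]],
    [[0, 0, 10], [0, 0, 0]],
    [[0, 0, 10], [0, 0, 0]],
    [[0, 0, 5], [0, 0, 0]],
    [[0, 0, 0], [0, 0, 0]],
    [[0, 0, 0], [0, 0, 0]],
    [[0, 0, 0], [0, 0, 0]],
  ],
)

```text
time_s: 3.15
position: [0.4755, 0.1828, 0.2012]
ee_rot: [0.0, -0.053, 0.999, 0.0]
force: [0.7, 0.4, -0.3]
opening: 0.0596
grasp_force: 0.0
```

```bash
python3 - <<'E'
from h import *
delta([.4765,.183,.022],.106)
I,D=r.camera("scene");c=I[190:265,195:295,::-1];cv2.imwrite("pics/b.png",cv2.resize(c,None,fx=7,fy=7,interpolation=cv2.INTER_CUBIC))
E
```

```text
t 3.15 grasp [0.4757 0.1829 0.0212] yaw 0.1055 z [ 1.e-03  3.e-04 -1.e+00] shift tool mm [-0.8  0.1 -0.8] turn z deg -0.03 open 59.6 gf 0.0 F [ 0.7  0.4 -0.3]
```

View pics/b.png

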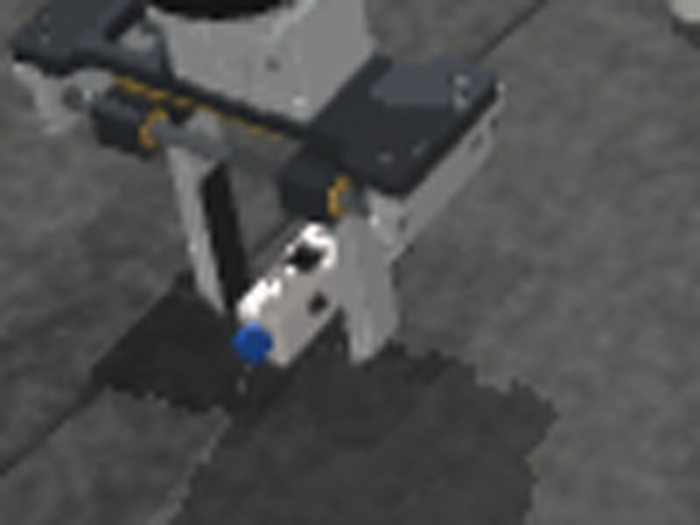

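The finger bottom, at crop (365,350), stands about 16 mm outside the disc face at (318,302) and level with it along the handle. That matches the numbers, so I'll close at 40 N.

move_arm(
  plan=[
    [[-0.8, 0, 0], [0, 0, 0]],
    [[0, 0, 0], [0, 0, 0]],
    [[0, 0, 0], [0, 0, 0]],
    [[0, 0, 0], [0, 0, 0]],
    [[0, 0, 0], [0, 0, 0]],
    [[0, 0, 0], [0, 0, 0]],
    [[0, 0, 0], [0, 0, 0]],
    [[0, 0, 0], [0, 0, 0]],
    [[0, 0, 0], [0, 0, 0]],
    [[0, 0, 0], [0, 0, 0]],
  ],
  gripper=0,
  force=40,
)

```text
time_s: 4.2
position: [0.476, 0.1829, 0.2007]
ee_rot: [-0.0, -0.053, 0.999, 0.0]
force: [-0.3, 0.0, 1.2]
opening: 0.0271
grasp_force: 40.0
```

Opening 27 mm at 40 N: it's on the discs. I'll lift it level by 225 mm.

move_arm(
  plan=[
    [[0, 0, -10], [0, 0, 0]],
    [[0, 0, -20], [0, 0, 0]],
    [[0, 0, -28], [0, 0, 0]],
    [[0, 0, -30], [0, 0, 0]],
    [[0, 0, -30], [0, 0, 0]],
    [[0, 0, -30], [0, 0, 0]],
    [[0, 0, -30], [0, 0, 0]],
    [[0, 0, -25], [0, 0, 0]],
    [[0, 0, -15], [0, 0, 0]],
    [[0, 0, -7], [0, 0, 0]],
  ],
)

```text
time_s: 5.2
position: [0.476, 0.1828, 0.4276]
ee_rot: [0.001, -0.053, 0.999, 0.0]
force: [-1.0, -0.4, -1.1]
opening: 0.0267
grasp_force: 40.0
```

move_arm(
  plan=[
    [[0, 0, 0], [0, 0, 0]],
    [[0, 0, 0], [0, 0, 0]],
    [[0, 0, 0], [0, 0, 0]],
    [[0, 0, 0], [0, 0, 0]],
    [[0, 0, 0], [0, 0, 0]],
    [[0, 0, 0], [0, 0, 0]],
    [[0, 0, 0], [0, 0, 0]],
    [[0, 0, 0], [0, 0, 0]],
    [[0, 0, 0], [0, 0, 0]],
    [[0, 0, 0], [0, 0, 0]],
  ],
)

```text
time_s: 6.2
position: [0.4761, 0.1828, 0.4257]
ee_rot: [0.0, -0.053, 0.999, 0.0]
force: [0.6, 1.0, -1.1]
opening: 0.0269
grasp_force: 40.0
```

```bash
python3 - <<'E'
from h import *
delta([.4765,.183,.247],.106)
I,D=r.camera("scene");c=I[80:280,160:360,::-1];cv2.imwrite("pics/c.png",cv2.resize(c,None,fx=3,fy=3,interpolation=cv2.INTER_CUBIC))
E
```

```text
t 6.2 grasp [0.4761 0.1828 0.2457] yaw 0.1055 z [ 1.e-04  2.e-04 -1.e+00] shift tool mm [-0.4  0.1 -1.3] turn z deg -0.03 open 26.9 gf 39.99955236911774 F [ 0.6  1.  -1.1]
```

View pics/c.png

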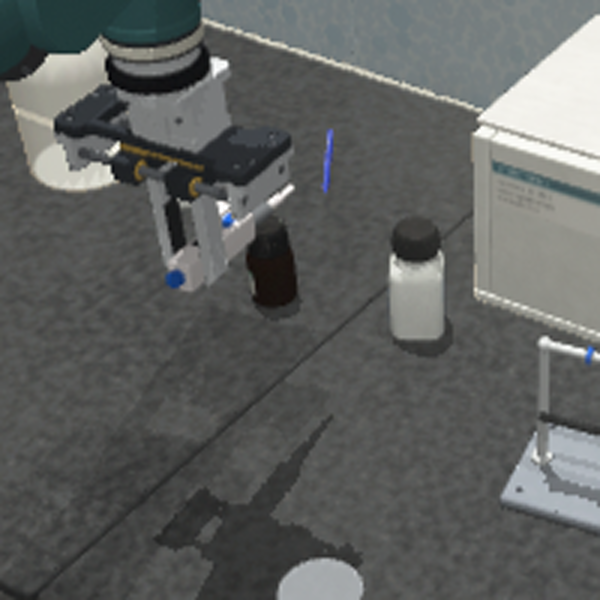

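The pipette is held level, with its button at crop (176,278) and tip at (290,188), well off the counter. I'll ease the grip to 4 N.

move_arm(
  plan=[
    [[0, 0, 0], [0, 0, 0]],
    [[0, 0, 0], [0, 0, 0]],
    [[0, 0, 0], [0, 0, 0]],
    [[0, 0, 0], [0, 0, 0]],
    [[0, 0, 0], [0, 0, 0]],
    [[0, 0, 0], [0, 0, 0]],
    [[0, 0, 0], [0, 0, 0]],
    [[0, 0, 0], [0, 0, 0]],
    [[0, 0, 0], [0, 0, 0]],
    [[0, 0, 0], [0, 0, 0]],
  ],
  force=4,
)

```text
time_s: 7.25
position: [0.4761, 0.1828, 0.4256]
ee_rot: [-0.0, -0.053, 0.999, 0.0]
force: [-0.2, -0.1, -2.0]
opening: 0.0276
grasp_force: 4.0
```

move_arm(
  plan=[
    [[0, 0, 0], [0, 0, 0]],
    [[0, 0, 0], [0, 0, 0]],
    [[0, 0, 0], [0, 0, 0]],
    [[0, 0, 0], [0, 0, 0]],
    [[0, 0, 0], [0, 0, 0]],
    [[0, 0, 0], [0, 0, 0]],
    [[0, 0, 0], [0, 0, 0]],
    [[0, 0, 0], [0, 0, 0]],
    [[0, 0, 0], [0, 0, 0]],
    [[0, 0, 0], [0, 0, 0]],
  ],
  force=40,
)

```text
time_s: 8.25
position: [0.4761, 0.1828, 0.4257]
ee_rot: [0.0, -0.053, 0.999, 0.0]
force: [-0.8, 0.2, -2.2]
opening: 0.0267
grasp_force: 40.0
```

```bash
python3 - <<'E'
from h import *
delta([.4765,.183,.247],.106)
I,D=r.camera("scene");np.savez("s1.npz",im=I,D=D);c=I[100:250,180:330,::-1];cv2.imwrite("pics/d.png",cv2.resize(c,None,fx=4,fy=4,interpolation=cv2.INTER_CUBIC))
J,E=r.camera("top");np.savez("t1.npz",im=J,D=E)
P=cloud("scene",D);V=cv2.cvtColor(I,cv2.COLOR_RGB2HSV)
s,p,R=tool();g=p+.18*R[:,2];d=P-g
m=(abs(d[...,0])<.1)&(abs(d[...,1])<.02)&(d[...,2]<-.025)&(d[...,2]>-.17)&(P[...,2]>.05)
X=P[m];print(len(X))
for z in np.arange(-.16,-.02,.01):
    k=X[(X[:,2]-g[2]>=z)&(X[:,2]-g[2]<z+.01)]
    if len(k):print(round(z,3),len(k),(k[:,0].min()-g[0]).round(4),(k[:,0].max()-g[0]).round(4),(k[:,1].mean()-g[1]).round(4))
E
```

```text
t 8.25 grasp [0.4761 0.1828 0.2457] yaw 0.1055 z [ 1.e-04  1.e-04 -1.e+00] shift tool mm [-0.4  0.1 -1.3] turn z deg -0.03 open 26.7 gf 39.999627470970154 F [-0.8  0.2 -2.2]
314
-0.16 4 0.0004 0.0055 -0.0005
-0.15 8 -0.0006 0.0056 -0.0017
-0.14 5 -0.0021 0.0023 -0.0009
-0.13 11 -0.0036 0.0025 -0.0026
-0.12 10 -0.0056 0.0021 -0.0036
-0.11 15 -0.0084 0.0036 -0.0038
-0.1 15 -0.0103 0.0002 -0.0037
-0.09 11 -0.0123 0.0032 -0.0063
-0.08 33 -0.015 0.0149 -0.0067
-0.07 36 -0.0158 0.0111 -0.0075
-0.06 44 -0.0165 0.027 -0.0067
-0.05 51 -0.0174 0.0309 -0.0056
-0.04 53 -0.018 0.0286 -0.0065
-0.03 18 -0.0191 0.0062 -0.0065
```

View pics/d.png

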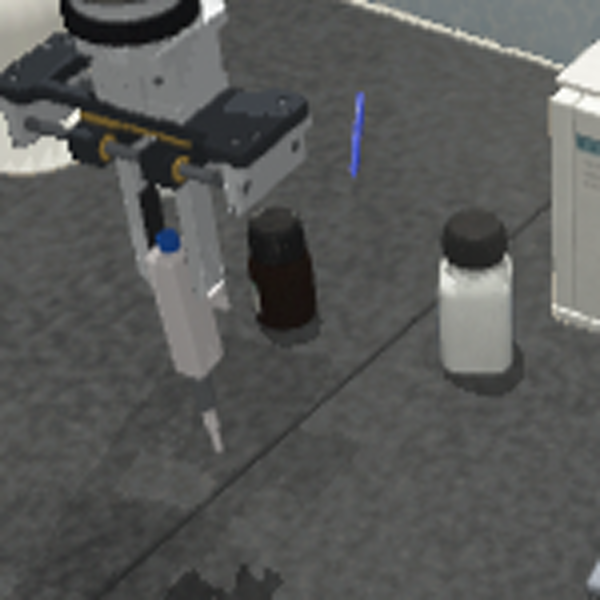

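It hangs tip-down with its button at crop (168,240) and tip at (219,450), leaning about 0.09 rad with the tip forward. I'll carry it to the front of the rail, then yaw to the stand and pitch about 5° to bring it upright.

```bash
cat >> h.py <<'E'
def go(disc,yaw,pitch_deg,off=.183):
    s,p,R=tool()
    c,si=np.cos(yaw),np.sin(yaw)
    R0=np.array([[-c,-si,0],[-si,c,0],[0,0,-1.]]).T.copy()
    R0=np.stack([[-c,-si,0],[-si,c,0],[0,0,-1.]],1)
    Rt=R0@Ro.from_rotvec([0,np.radians(pitch_deg),0]).as_matrix()
    tc=np.array(disc)-off*Rt[:,2]
    print("t",s["time_s"],"disc",(p+off*R[:,2]).round(4),"shift(cur axes)",(R.T@(tc-p)*1000).round(1),"turn deg",np.degrees(Ro.from_matrix(R.T@Rt).as_rotvec()).round(2),"TCP target",tc.round(4),"F",s["force"].round(1),"gf",round(s["grasp_force"],1))
E
python3 - <<'E'
from h import *
c,s=np.cos(.2),np.sin(.2);ex=np.array([c,s,0])
go(np.array([.645,-.1285,.15])+ex*(-.017-.07)+[0,0,.038+.04],.2,5.2)
E
```

```text
t 8.35 disc [0.4761 0.1828 0.2427] shift(cur axes) [ -65.1 -334.    15.4] turn deg [ 0.25  5.2  -5.41] TCP target [ 0.576  -0.1425  0.4102] F [ 0.2 -0.  -0.8] gf 40.0
```

move_arm(
  plan=[
    [[-3, -15, 0], [0, 0, 0]],
    [[-5, -25, 0], [0, 0, 0]],
    [[-7, -35, 0], [0, 0, 0]],
    [[-8, -43, 0], [0, 0, 0]],
    [[-8, -43, 0], [0, 0, 0]],
    [[-8, -43, 0], [0, 0, 0]],
    [[-8, -43, 0], [0, 0, 0]],
    [[-8, -40, 0], [0, 0, 0]],
    [[-6, -30, 0], [0, 0, 0]],
    [[-4, -17, 0], [0, 0, 0]],
  ],
)

```text
time_s: 9.35
position: [0.5763, -0.145, 0.4251]
ee_rot: [-0.0, -0.051, 0.999, -0.0]
force: [0.3, 1.2, -1.2]
opening: 0.0269
grasp_force: 40.0
```

move_arm(
  plan=[
    [[0, 0, 3], [0, 1, -1]],
    [[0, 0, 3], [0, 1.2, -1.4]],
    [[0, 0, 3], [0, 1.2, -1.5]],
    [[0, 0, 3], [0, 1.2, -1.2]],
    [[0, 0, 3], [0, 0.6, -0.3]],
    [[0, 0, 0], [0, 0, 0]],
    [[0, 0, 0], [0, 0, 0]],
    [[0, 0, 0], [0, 0, 0]],
    [[0, 0, 0], [0, 0, 0]],
    [[0, 0, 0], [0, 0, 0]],
  ],
)

```text
time_s: 10.35
position: [0.5753, -0.1426, 0.4109]
ee_rot: [-0.045, -0.1, 0.994, -0.003]
force: [-0.5, 0.9, -2.4]
opening: 0.0271
grasp_force: 40.0
```

```bash
python3 - <<'E'
from h import *
c,s=np.cos(.2),np.sin(.2);ex=np.array([c,s,0]);ey=np.array([-s,c,0]);rail=np.array([.645,-.1285,.15])
go(rail+ex*(-.017-.07)+[0,0,.038+.04],.2,5.2)
I,D=r.camera("scene");J,E=r.camera("top");np.savez("s2.npz",im=I,D=D,J=J,E=E)
u,v=proj("scene",rail+[-.05,0,.03]).astype(int);print(u,v)
u0,v0=u-75,v-75
cv2.imwrite("pics/e.png",cv2.resize(I[v0:v0+150,u0:u0+150,::-1],None,fx=4,fy=4,interpolation=cv2.INTER_CUBIC));print(u0,v0)
p=(cloud("scene",D)-rail);P=np.stack([p@ex,p@ey,p[...,2]],-1)
m=(abs(P[...,0]+.09)<.075)&(abs(P[...,1])<.03)&(P[...,2]<.055)&(P[...,2]>-.1)
X=P[m];print(len(X))
for z in np.arange(-.1,.06,.01):
    k=X[(X[:,2]>=z)&(X[:,2]<z+.01)]
    if len(k):print(round(z,3),len(k),"x",k[:,0].min().round(4),k[:,0].max().round(4),"y",k[:,1].min().round(4),k[:,1].max().round(4))
E
```

```text
t 10.35 disc [ 0.559  -0.1452  0.2286] shift(cur axes) [-0.8 -0.   0.6] turn deg [ 0.22  0.03 -0.01] TCP target [ 0.576  -0.1425  0.4102] F [-0.5  0.9 -2.4] gf 40.0
358 203
283 128
270
-0.08 6 x -0.1012 -0.0154 y -0.0203 0.0048
-0.07 4 x -0.1019 -0.0974 y -0.0013 0.0013
-0.06 8 x -0.1003 -0.0964 y -0.0025 0.0044
-0.05 11 x -0.1038 -0.0982 y -0.004 0.0051
-0.04 9 x -0.1037 -0.0972 y -0.0036 0.0056
-0.03 15 x -0.1056 -0.0992 y -0.0054 0.0045
-0.02 16 x -0.1058 -0.0935 y -0.0052 0.0051
-0.01 14 x -0.1045 -0.0979 y -0.0059 0.0054
-0.0 25 x -0.1082 -0.0879 y -0.01 0.0094
0.01 32 x -0.1092 -0.0821 y -0.0104 0.0101
0.02 37 x -0.11 -0.0645 y -0.01 0.0106
0.03 36 x -0.1099 -0.0853 y -0.0108 0.0109
0.04 40 x -0.1092 -0.0856 y -0.0108 0.012
0.05 17 x -0.11 -0.0887 y -0.01 0.009
```

View pics/e.png

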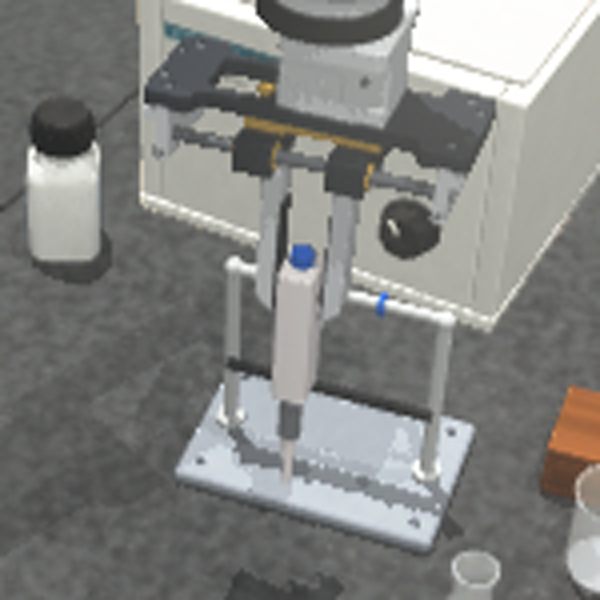

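The pipette is upright in front of the rail, with its tip at crop (287,485) and the rail at crop y of about 290. A careful fore-aft check of handle against rail comes next, both from the same camera.

```bash
python3 - <<'E'
from h import *
c,s=np.cos(.2),np.sin(.2);ex=np.array([c,s,0]);ey=np.array([-s,c,0]);rail=np.array([.645,-.1285,.15])
d=np.load("s2.npz")
p=cloud("scene",d["D"])-rail;P=np.stack([p@ex,p@ey,p[...,2]],-1)
m=(P[...,0]<-.1)&(P[...,0]>-.12)&(abs(P[...,1])<.007)&(P[...,2]>.0)&(P[...,2]<.06)
X=P[m];f=np.polyfit(X[:,2],X[:,0],1);print("back",len(X),np.median(X[:,0]),f,X[:,0].std())
# visible rail points (first clean picture), circle fit with r=4
b=np.load("scene0.npz")["D"];p=cloud("scene",b)-rail;Q=np.stack([p@ex,p@ey,p[...,2]],-1)
m=(abs(Q[...,0])<.02)&(abs(Q[...,1])<.06)&(abs(Q[...,1]-.03)>.008)&(abs(Q[...,1]+.03)>.008)&(abs(Q[...,2])<.015)
X=Q[m];print(len(X),np.median(X,0));
from scipy.optimize import least_squares as ls
print("rail axis x0,slope,z",ls(lambda a:np.hypot(X[:,0]-a[0]-a[1]*X[:,1],X[:,2]-a[2])-.004,[0,0,0],loss="soft_l1",f_scale=.001).x)
T=np.load("top0.npz")["D"];p=cloud("top",T)-rail;Q=np.stack([p@ex,p@ey,p[...,2]],-1)
m=(abs(Q[...,0])<.02)&(abs(Q[...,1])<.06)&(abs(Q[...,1]-.03)>.008)&(abs(Q[...,1]+.03)>.008)&(abs(Q[...,2])<.015)
X=Q[m];print(len(X),np.median(X,0),np.polyfit(X[:,1],X[:,0],1))
# top: pipette/fingers seen now? 
p=cloud("top",d["E"])-rail;Q=np.stack([p@ex,p@ey,p[...,2]],-1)
m=(abs(Q[...,1])<.012)&(Q[...,0]>-.14)&(Q[...,0]<-.04)&(Q[...,2]<.12)&(Q[...,2]>-.1);X=Q[m];print(len(X));
if len(X):print(X[::max(1,len(X)//15)].round(3))
E
```

```text
back 104 -0.10657488066396642 [-0.01156444 -0.10637284] 0.001465798549726967
107 [-0.00234318 -0.00107411  0.00253424]
rail axis x0,slope,z [-0.00046165  0.00819833  0.00084045]
108 [2.44263881e-04 4.09121431e-07 4.14793757e-03] [0.01023624 0.00055528]
22
[[-0.102 -0.009  0.097]
 [-0.102 -0.011  0.096]
 [-0.103 -0.001  0.098]
 [-0.103 -0.003  0.099]
 [-0.104 -0.006  0.097]
 [-0.104 -0.008  0.098]
 [-0.105 -0.011  0.096]
 [-0.105 -0.001  0.096]
 [-0.106 -0.003  0.095]
 [-0.106 -0.006  0.095]
 [-0.106 -0.009  0.092]
 [-0.106 -0.004  0.076]
 [-0.106 -0.007  0.068]
 [-0.106  0.002  0.06 ]
 [-0.106 -0.002  0.051]
 [-0.106 -0.005  0.046]
 [-0.105  0.009  0.022]
 [-0.105  0.007  0.024]
 [-0.106  0.006  0.034]
 [-0.106  0.003  0.033]
 [-0.106 -0.     0.026]
 [-0.106 -0.005  0.01 ]]
```

The handle back is vertical at -106 mm and the rail at 0, so the mouth needs +71 mm along stand x. It's about 40 mm above the rail now. I'll advance.

move_arm(
  plan=[
    [[-5, 0, -0.5], [0, 0, 0]],
    [[-9, 0, -0.8], [0, 0, 0]],
    [[-10, 0, -0.9], [0, 0, 0]],
    [[-10, 0, -0.9], [0, 0, 0]],
    [[-10, 0, -0.9], [0, 0, 0]],
    [[-10, 0, -0.9], [0, 0, 0]],
    [[-9, 0, -0.8], [0, 0, 0]],
    [[-5, 0, -0.5], [0, 0, 0]],
    [[-2.7, 0, -0.2], [0, 0, 0]],
    [[0, 0, 0], [0, 0, 0]],
  ],
)

```text
time_s: 11.45
position: [0.6452, -0.1284, 0.4105]
ee_rot: [-0.045, -0.1, 0.994, -0.002]
force: [0.4, -0.3, -1.0]
opening: 0.0267
grasp_force: 40.0
```

```bash
cat > k.py <<'E'
from h import *
import sys
c,s=np.cos(.195),np.sin(.195);ex=np.array([c,s,0]);ey=np.array([-s,c,0]);rail=np.array([.645,-.1285,.15])
go(rail+ex*(-.0170)+[0,0,.038],.2,5.2)
for n in("scene","top"):
    I,D=r.camera(n);p=cloud(n,D)-rail;P=np.stack([p@ex,p@ey,p[...,2]],-1)
    m=(abs(P[...,0]+.035)<.02)&(abs(P[...,1])<.009)&(P[...,2]>-.035)&(P[...,2]<.07);X=P[m]
    print(n,"back",len(X),np.median(X,0).round(4),np.polyfit(X[:,2],X[:,0],1).round(4) if len(X)>5 else "")
    m=(abs(P[...,0]+.025)<.02)&(abs(P[...,1])<.01)&(P[...,2]>-.125)&(P[...,2]<-.05);X=P[m]
    if len(X):print(" nozzle",len(X),np.median(X,0).round(4),"zmin",X[:,2].min().round(3))
    if n=="scene":cv2.imwrite(sys.argv[1],cv2.resize(I[128:278,283:433,::-1],None,fx=4,fy=4,interpolation=cv2.INTER_CUBIC))
E
python3 k.py pics/f.png
```

```text
t 11.45 disc [ 0.6287 -0.131   0.2282] shift(cur axes) [-3.1 -0.1 40.1] turn deg [ 0.24 -0.01  0.01] TCP target [ 0.6446 -0.1285  0.3702] F [ 0.4 -0.3 -1. ] gf 40.0
scene back 202 [-0.0348 -0.0002  0.0265] [-0.0514 -0.0331]
 nozzle 30 [-0.0253 -0.0003 -0.0699] zmin -0.078
top back 26 [-0.0351  0.0016  0.0342] [-0.0305 -0.0337]
 nozzle 7 [-0.0091  0.0066 -0.0733] zmin -0.076
```

Back face at -35 mm puts the mouth right above the rail, centred in y. I'll lower 34 mm, then check.

move_arm(
  plan=[
    [[-0.3, 0, 4], [0, 0, 0]],
    [[-0.4, 0, 5], [0, 0, 0]],
    [[-0.5, 0, 5], [0, 0, 0]],
    [[-0.5, 0, 5], [0, 0, 0]],
    [[-0.4, 0, 4], [0, 0, 0]],
    [[-0.4, 0, 4], [0, 0, 0]],
    [[-0.3, 0, 4], [0, 0, 0]],
    [[-0.3, 0, 3], [0, 0, 0]],
    [[0, 0, 0], [0, 0, 0]],
    [[0, 0, 0], [0, 0, 0]],
  ],
)

```text
time_s: 12.55
position: [0.6449, -0.1283, 0.3765]
ee_rot: [-0.045, -0.1, 0.994, -0.002]
force: [-0.1, 1.1, -1.8]
opening: 0.0267
grasp_force: 40.0
```

```bash
python3 k.py pics/g.png
```

```text
t 12.55 disc [ 0.6285 -0.1309  0.1943] shift(cur axes) [-0.2 -0.1  6.3] turn deg [0.23 0.01 0.  ] TCP target [ 0.6446 -0.1285  0.3702] F [-0.1  1.1 -1.8] gf 40.0
scene back 255 [-0.0353 -0.0007  0.0266] [ 0.0502 -0.0355]
 nozzle 66 [-0.029  -0.0006 -0.0732] zmin -0.11
top back 57 [-0.0345 -0.0005  0.0413] [ 0.0231 -0.034 ]
 nozzle 5 [-0.0243  0.0017 -0.0909] zmin -0.108
```

View pics/g.png

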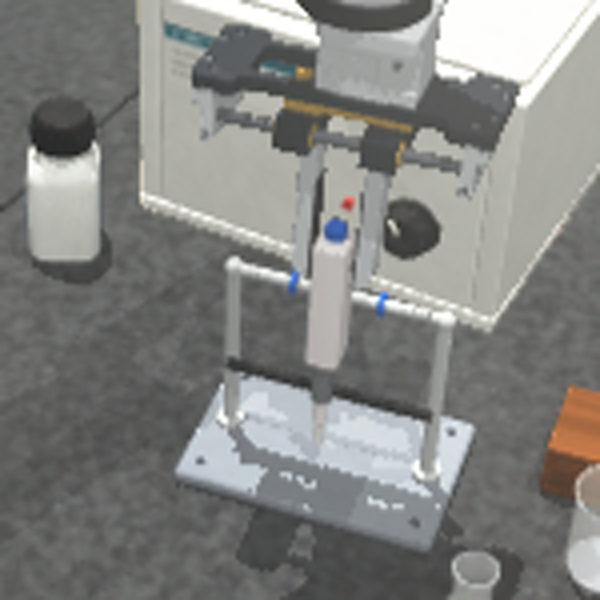

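The handle sits between the collars at crop (294,282) and (381,303), with no contact force. I'll lower slowly onto the rail.

move_arm(
  plan=[
    [[-0.1, 0, 1], [0, 0, 0]],
    [[-0.1, 0, 1], [0, 0, 0]],
    [[-0.1, 0, 1], [0, 0, 0]],
    [[-0.1, 0, 1], [0, 0, 0]],
    [[-0.1, 0, 1], [0, 0, 0]],
    [[0, 0, 0.5], [0, 0, 0]],
    [[0, 0, 0], [0, 0, 0]],
    [[0, 0, 0], [0, 0, 0]],
    [[0, 0, 0], [0, 0, 0]],
    [[0, 0, 0], [0, 0, 0]],
  ],
)

```text
time_s: 13.65
position: [0.6442, -0.1284, 0.3737]
ee_rot: [-0.045, -0.099, 0.994, -0.003]
force: [-4.9, 0.4, 7.0]
opening: 0.0269
grasp_force: 40.0
```

```bash
python3 k.py pics/g2.png
```

```text
t 13.65 disc [ 0.628  -0.1311  0.1914] shift(cur axes) [-0.7 -0.2  3.4] turn deg [ 0.17  0.05 -0.02] TCP target [ 0.6446 -0.1285  0.3702] F [-4.9  0.4  7. ] gf 40.0
scene back 249 [-0.0356 -0.0007  0.025 ] [ 0.0471 -0.0354]
 nozzle 65 [-0.0277 -0.0004 -0.0726] zmin -0.111
top back 52 [-0.0345 -0.001   0.0498] [ 0.0446 -0.0348]
 nozzle 3 [-0.0241  0.0006 -0.1104] zmin -0.112
```

Contact: 7 N upward with the nominal mouth height at +3 mm and the tip 112 mm below the rail, so the hook is seated. I'll relieve 2 mm, ease the grip so it settles back, then open.

move_arm(
  plan=[
    [[0.2, 0, -2], [0, 0, 0]],
    [[0, 0, 0], [0, 0, 0]],
    [[0, 0, 0], [0, 0, 0]],
    [[0, 0, 0], [0, 0, 0]],
    [[0, 0, 0], [0, 0, 0]],
    [[0, 0, 0], [0, 0, 0]],
    [[0, 0, 0], [0, 0, 0]],
    [[0, 0, 0], [0, 0, 0]],
    [[0, 0, 0], [0, 0, 0]],
    [[0, 0, 0], [0, 0, 0]],
  ],
  force=4,
)

```text
time_s: 14.75
position: [0.6448, -0.1284, 0.3731]
ee_rot: [-0.045, -0.1, 0.994, -0.003]
force: [-2.0, -0.3, 2.9]
opening: 0.028
grasp_force: 4.0
```

move_arm(
  plan=[
    [[0, 0, 0], [0, 0, 0]],
    [[0, 0, 0], [0, 0, 0]],
    [[0, 0, 0], [0, 0, 0]],
    [[0, 0, 0], [0, 0, 0]],
    [[0, 0, 0], [0, 0, 0]],
    [[0, 0, 0], [0, 0, 0]],
    [[0, 0, 0], [0, 0, 0]],
    [[0, 0, 0], [0, 0, 0]],
    [[0, 0, 0], [0, 0, 0]],
    [[0, 0, 0], [0, 0, 0]],
  ],
  gripper=60,
)

```text
time_s: 15.75
position: [0.6448, -0.1283, 0.3731]
ee_rot: [-0.045, -0.1, 0.994, -0.002]
force: [-0.4, -0.3, -0.0]
opening: 0.06
grasp_force: 0.0
```

```bash
python3 k.py pics/h.png; python3 -c "
from h import *;delta([0,0,0],.2)"
```

```text
t 15.75 disc [ 0.6285 -0.1309  0.1908] shift(cur axes) [ 0.  -0.1  2.8] turn deg [0.24 0.02 0.  ] TCP target [ 0.6446 -0.1285  0.3702] F [-0.4 -0.3 -0. ] gf 0.0
scene back 248 [-0.0354 -0.0006  0.0282] [ 0.0014 -0.0347]
 nozzle 58 [-0.0212 -0.001  -0.073 ] zmin -0.11
top back 55 [-0.0328  0.0006  0.0585] [ 0.0356 -0.0336]
 nozzle 1 [-0.0124  0.0013 -0.1111] zmin -0.111
t 15.85 grasp [ 0.6287 -0.1309  0.1938] yaw 0.1997 z [-0.0894 -0.0139 -0.9959] shift tool mm [570.3 252.2 247.4] turn z deg -0.02 open 60.0 gf 0.0 F [-0.9  0.8  0. ]
```

View pics/h.png

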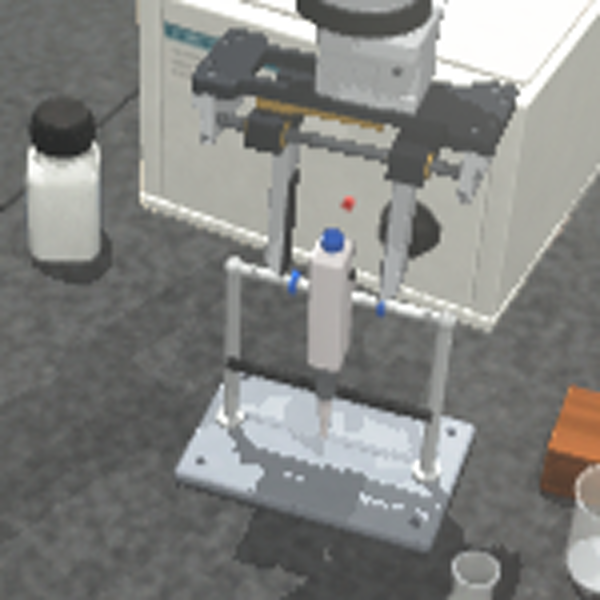

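The fingers are open and the pipette hangs on the rail between the collars with its nozzle swung back to the bar, tip at crop (324,437). I'll raise the gripper clear along its axis.

move_arm(
  plan=[
    [[0, 0, -5], [0, 0, 0]],
    [[0, 0, -10], [0, 0, 0]],
    [[0, 0, -15], [0, 0, 0]],
    [[0, 0, -15], [0, 0, 0]],
    [[0, 0, -15], [0, 0, 0]],
    [[0, 0, -15], [0, 0, 0]],
    [[0, 0, -10], [0, 0, 0]],
    [[0, 0, -5], [0, 0, 0]],
    [[0, 0, 0], [0, 0, 0]],
    [[0, 0, 0], [0, 0, 0]],
  ],
)

```text
time_s: 16.85
position: [0.6529, -0.1271, 0.462]
ee_rot: [-0.046, -0.1, 0.994, -0.002]
force: [-0.2, 0.2, -1.1]
opening: 0.0603
grasp_force: 0.0
```

```bash
python3 k.py pics/i.png; sleep 0; python3 k.py pics/i2.png | grep -A1 back; python3 -c "
from h import *;print(r.sign_off())"
```

```text
t 16.85 disc [ 0.6364 -0.1296  0.2798] shift(cur axes) [ 0.1 -0.1 92.1] turn deg [ 0.26 -0.04  0.  ] TCP target [ 0.6446 -0.1285  0.3702] F [-0.2  0.2 -1.1] gf 0.0
scene back 250 [-0.0348 -0.0006  0.0296] [-0.0017 -0.0344]
 nozzle 59 [-0.0207 -0.0009 -0.073 ] zmin -0.115
top back 79 [-0.0293  0.0024  0.059 ] [ 0.0649 -0.032 ]
 nozzle 7 [-0.0087  0.0072 -0.0719] zmin -0.113
scene back 247 [-0.0349 -0.0007  0.0292] [ 0.0034 -0.0346]
 nozzle 58 [-0.0205 -0.0007 -0.0742] zmin -0.109
top back 82 [-0.0295  0.0014  0.06  ] [ 0.0907 -0.0337]
 nozzle 6 [-0.0099  0.0066 -0.0745] zmin -0.112
the job is handed in; nothing more can be done
None
```

The pipette hangs still by its hook on the rail between the collars, swung back to the rest bar, the gripper is clear, and the job was handed in at about 17 s; sign-off gave no verdict.

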